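Slide a freshly varnished printing block into the drying board

ROBOT

A 6-joint arm with a two-finger parallel gripper is mounted at the origin on the work surface. World frame = base frame: x ahead of the robot, y to its left, z up, the work surface at z = 0. Lengths are in m, angles in rad, forces in N, time in s.
With the tool pointing down it reaches from about 0.325 to 0.85 m from the base axis. Payload 4.4 kg.
Tool frame: the origin (TCP) lies at the very end of the fingers, on their centre line; the grasp point (between the pads) lies 19 mm behind it; z points along the fingers, y is the line along which they close (so a half turn about z gives the same grasp; the last joint's range is limited). The gripper opens to 94 mm and grips with 3 to 60 N. Pads are 16 mm wide; open, the fingers measure 119 mm over their backs; the gripper's body (75 mm by 177 mm) begins 78 mm behind the grasp point.
Start: joints at [1.044, 0.207, 1.542, -0, 1.393, -0.15], TCP at [0.211, 0.535, 0.205] pointing down, gripper open.
Joint ranges: [-2.73, 2.73], [-0.86, 2.22], [0.23, 2.46], [-1.11, 4.25], [0.08, 2.63], [-2.82, 2.82]. Speed limits (rad/s): [2.79, 2.79, 3.14, 3.14, 3.14, 3.14].

INTERFACE

Orientations are given as a unit quaternion [w, x, y, z].
In Python, from plant import manip gives the robot as it stands.
- The arm moves only by the shell command python3 -m jog 'ROWS' [FORCE]. ROWS is JSON, a list of rows, each a list of 3 entries, a list of its own where there are three numbers: the shift along the world's x, y, z in m, then the turn about the world's z in rad, then the gripper's target within -1 to 1 (shut at 1, half-way at 0, fully open at -1). A call has 1 to 20 rows; each row is the pose to reach, as a shift and turn from the pose commanded when the call began; what a row does not reach only later rows make up. A row lasts 1/10 s, in which the tool goes at most 50 mm and 8.59 degrees, less where a joint would pass 70% of its speed; a pose out of reach is approached as far as the arm can. A call with a gripper value outside its range is refused whole. The fingers move at their own pace and stop on an object; FORCE is the grip in N (left out, the last holds). Time passes only in rows, so rows that repeat a pose let the fingers close. It gives the time, the measured TCP pose, the force, the opening and the grip force at its end, in the units of the state.
- manip.state(): the state, without advancing time (a new reading comes with each control period).
- manip.snapshot(name): name is "scene" or "top"; returns the picture (420x560x3 uint8, blue, green, red); there is no depth.
- manip.calibration(name): a dict with "fx", "fy", "cx", "cy" (pixels), "eye" and "rotation" of the camera in the world. Camera axes: x right, y down, z forward; pixel columns grow to the right and rows downward; lengths in m; the calibration is good to about 2 mm. A picture is of the moment at which its call begins. calibration takes no time and is no camera call.
- manip.close_job(): hands the job in; it is judged then, once.
The state is a dict: "clock": time; "q": joint angles; "joint_vel": joint speeds; "effort": joint torques, N m; "tcp_pos": TCP position; "eef_rot": TCP orientation; "ft_force": force on the tool from outside, world axes, zero at the start; "wrist_torque": the same for the moment, N m; "grip_width": finger opening in m; "finger_force": force on a finger pad.
Only numpy, scipy, OpenCV 4.12 (cv2) and the standard library are available. Lean on these libraries where they do the work, as an engineer would, in place of code of your own. Each camera call takes 0.05 s, during which the arm holds its last target. There are 200 camera calls.

TASK

The printing block on the front of the drying board has just been varnished on its carved face and both long sides; only its two end faces are dry. With the fingertips against its dry near end, push it along the board into the free lane in front of it until its far end is home against the stop at the back. The wet block must not touch the rail on either side, the varnish must not be touched and the block must stay flat on the board; leave the other blocks and the things on the bench where they are.

Things in the scene. Friction and masses are not known exactly. Their poses are not given: they have to be found in the camera images.
- rack: fixed drying board, 370 x 256 x 12 mm grey panel on the bench, its top at world z = 12 mm. Origin: centre of its underside; x along the lanes to the stop, y across. x -185 to +10 mm: plain flat apron; then three lanes 68 mm wide between rails. A stop 15 mm thick, 22 mm tall closes them at x = 165 mm. Lanes run to the robot's left (world +y, within 17 degrees)
- rails: the board's four fixed wooden rails, each 12 mm wide, 155 mm long, 22 mm tall (tops at world z = 34 mm), centred at y = -120, -40, +40 and +120 mm of this body, x from 10 to 165 mm. Origin: 12 mm above the board's origin, same axes
- lane: floor of the free lane (which of the three varies), lined with a thin flat drip sheet like the others. Origin: on the lane's centre line, at the board's top, 50 mm before the stop's face: the block's origin lies here when home. x towards the stop, y across, z up. Rails' inner faces at y = -34 and +34 mm, mouth at x = -105 mm, stop's face at x = +50 mm
- block: wooden printing block, a box 100 (x) x 52 (y) x 42 mm tall plus a carved dark flower 2.5 mm high on top, 0.13 to 0.25 kg, sliding with plain friction. Origin: centre of its underside; x points into the lane. Starts flat on the apron before the free lane, 215 to 240 mm short of home, up to 10 mm off its centre line and 0.2 rad askew. Its end faces (x = -50 and +50 mm) are dry
- varnish: the wet brown varnish on that block: all of its top with the flower and its two long sides (y = -26 and +26 mm), except the last 3 mm at each end. Nothing may touch it. Origin and axes as block
- print_long: another block drying in one of the other two lanes, loose: 98 x 50 x 34 mm with two white pads 3 mm high on top. Origin: centre of its underside. Leave it alone
- print_round: a round block drying in the remaining lane, loose: 53 mm in diameter, 46 mm tall, with a red flower 3 mm high on top. Origin: centre of its underside. Leave it alone
- glue: white glue bottle with a red cap, 52 mm in diameter, 150 mm tall, loose on the bench. Origin: centre of its underside. Leave it alone
- tub: open white paint tub, 104 mm in diameter, 55 mm tall, loose on the bench. Origin: centre of its underside. Leave it alone
Things that resemble listed ones, but are neither listed nor needed, are in the scene too. Leave any blue look-alike of the block alone.

How it is judged:
At the end, for the whole second after the job is handed in: the block lies flat and at rest in the free lane, between its rails and clear of both, its far end within 6 mm of the stop; the robot has let go of everything (x of block in the frame of lane between -0.006 and 0.004 m and y of block in the frame of lane between -0.008 and 0.008 m and z of block in the frame of lane below 0.003 m and angle between the x axis of block and the x axis of lane, either way round below 0.15 rad and angle between block's own z axis and vertical below 0.05 rad and linear speed of block below 0.01 m/s); the robot touches nothing.
It fails at once if the block touched a rail (contact force between block and rails above 0.05 N).
It fails at once if the wet varnish was touched (contact force between varnish and anything else above 0.1 N).
It fails at once if the block was lifted or tipped (height (world z) of block above 0.017 m or angle between block's own z axis and vertical above 0.1 rad).
It fails at once if the block went off the board (height (world z) of block below 0.006 m).
It fails at once if another block or a thing on the bench was moved (distance of any of print_long, print_round from where it was at the start of the episode above 0.006 m or distance of any of glue, tub from where it was at the start of the episode above 0.01 m).
It also fails if it takes over 56 s, if anything falls off the work surface, if the arm or the gripper's body presses on something with over 40 N, if the wrist force passes 120 N, or if a joint passes its speed limit or range.

## Working session

There is one attempt and no reset: what is moved stays moved. The work goes in short steps, Python scripts to look and compute and a shell command to move; the robot and the scene stay as the last step left them, time stands still between calls to the robot, and variables do not carry over. Pictures are saved under pics/ and viewed, at most 10 in all, crops included, and the job is handed in when it is done.

```bash
mkdir -p pics; python3 - <<'E'
from plant import manip
import cv2
for n in("scene","top"):
    cv2.imwrite(f"pics/{n}0.png",manip.snapshot(n)); print(manip.calibration(n))
s=manip.state();print(s["clock"],s["tcp_pos"],s["eef_rot"],s["grip_width"])
E
```

```text
{'fx': 529.9664053596183, 'fy': 529.9664053596183, 'cx': 273.5500031543482, 'cy': 208.84189898575906, 'eye': array([ 1.22793993, -0.94638448,  0.79248765]), 'rotation': array([-0.44470346,  0.82368956,  0.31511091, -0.15645914])}
{'fx': 476.0048583806307, 'fy': 476.0048583806307, 'cx': 273.3404458516694, 'cy': 209.17786529485923, 'eye': array([ 0.3200934 , -0.09885101,  1.00434197]), 'rotation': array([-0.0763349 ,  0.76457686, -0.63649593,  0.0668441 ])}
0.1 [0.21068894 0.53423536 0.20440922] [-3.16369516e-04  1.86787306e-01  9.82399858e-01 -9.59674096e-04] 0.09395744818526194
```

View pics/top0.png

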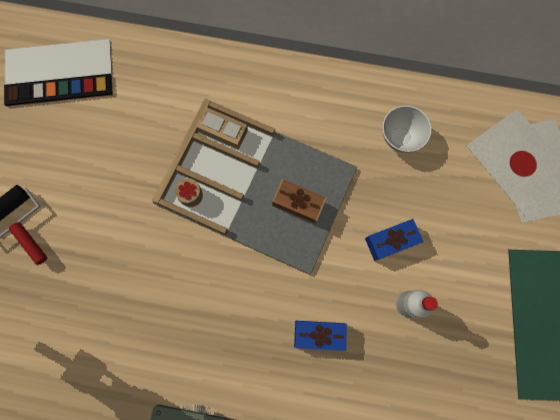

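View pics/scene0.png

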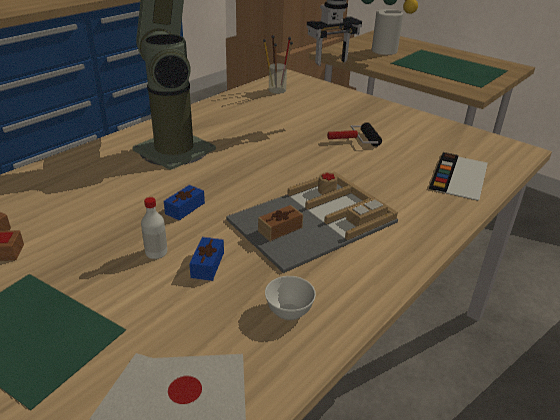

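The candidates in the top view are the brown block at (300,200) on the grey board and blue look-alikes at (395,240) and (320,335). The brown block fits: it is wood and lies on the apron in front of the empty middle lane at (222,172). print_long is at (222,127), print_round at (187,190), the tub at (407,130) and the glue at (420,304). I'll confirm with an enlarged crop.

```bash
python3 - <<'E'
import cv2
im=cv2.imread("pics/top0.png")[95:275,150:365]
cv2.imwrite("pics/crop0.png",cv2.resize(im,None,fx=3.3,fy=3.3,interpolation=cv2.INTER_CUBIC))
E
```

```text
(no output)
```

View pics/crop0.png

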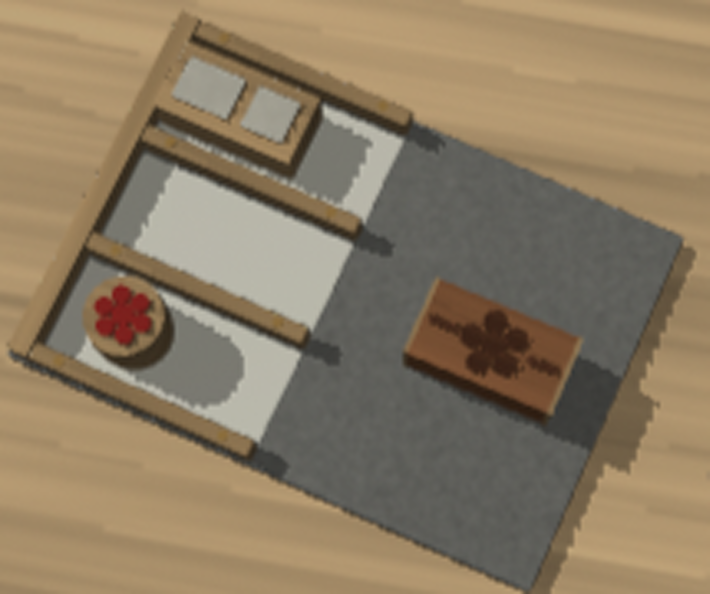

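The crop confirms it: the brown varnished block has pale dry ends, with top corners at crop px (437,280), (581,338), (552,412) and (405,352). It sits before the free middle lane.

```bash
cat > h.py <<'E'
import numpy as np, cv2
from plant import manip
from scipy.spatial.transform import Rotation as R
def ray(n,px,z):
    c=manip.calibration(n); px=np.atleast_2d(px).astype(float)
    d=np.c_[(px[:,0]-c["cx"])/c["fx"],(px[:,1]-c["cy"])/c["fy"],np.ones(len(px))]
    w,x,y,zz=c["rotation"]; d=R.from_quat([x,y,zz,w]).apply(d)
    z=np.broadcast_to(z,len(px)); return (c["eye"]+d*((z-c["eye"][2])/d[:,2])[:,None])[:,:2]
def fit(m,w):  # planar rigid fit: w = Rm+t -> t, yaw, rms
    m,w=np.array(m,float),np.array(w); a=m-m.mean(0); b=w-w.mean(0)
    th=np.arctan2((a[:,0]*b[:,1]-a[:,1]*b[:,0]).sum(),(a*b).sum())
    r=np.array([[np.cos(th),-np.sin(th)],[np.sin(th),np.cos(th)]])
    t=w.mean(0)-r@m.mean(0); return t,th,(w-t-m@r.T)*1e3
def crop2px(p,x0,y0,s=3.3): return (np.array(p)+.5)/s-.5+[x0,y0]
def block_rect(n,im,lo,hi,box):
    x0,y0,x1,y1=box; hsv=cv2.cvtColor(im,cv2.COLOR_BGR2HSV)
    m=cv2.inRange(hsv,lo,hi); k=np.zeros_like(m); k[y0:y1,x0:x1]=m[y0:y1,x0:x1]
    return k
E
python3 - <<'E'
from h import *
rm=[(10,-126),(10,-114),(10,-46),(10,-34),(10,34),(10,46),(10,114),(10,126),(-185,-128),(-185,128)]
rp=crop2px([(413,114),(406,127),(361,219),(354,234),(309,328),(302,343),(255,443),(248,456),(683,238),(531,591)],150,95)
w=ray("top",rp,np.array([.034]*8+[.012]*2))
t,th,res=fit(np.array(rm)/1e3,w); print("rack",t,th,res.round(1).tolist())
c,s=np.cos(th),np.sin(th); r=np.array([[c,-s],[s,c]]); L=t+r@[.115,0]; print("lane",L)
bp=crop2px([(437,280),(581,338),(552,412),(405,352)],150,95)
b,bt,res=fit(np.array([(50,-26),(-50,-26),(-50,26),(50,26)])/1e3,ray("top",bp,.054)); print("block",b,bt,res.round(1).tolist())
print("in lane",r.T@(b-L),bt-th)
im=cv2.imread("pics/top0.png");hsv=cv2.cvtColor(im,cv2.COLOR_BGR2HSV)
for p in [(290,190),(310,212),(255,180),(225,170),(297,200),(323,203)]: print(p,hsv[p[1],p[0]])
E
```

```text
rack [ 0.56865079 -0.0179041 ] 1.3287968476044767 [[-2.0, -0.4], [-0.0, -0.4], [-0.8, 0.5], [0.1, 0.2], [-0.0, 0.3], [1.2, -0.1], [-1.0, 0.0], [1.8, -0.2], [-1.2, 0.6], [1.8, -0.5]]
lane [0.59620988 0.09374488]
block [ 0.54358988 -0.1165091 ] 1.3576604552894425 [[-1.2, -1.4], [-0.4, 1.7], [1.0, 0.8], [0.6, -1.1]]
in lane [-0.21673742  0.00070052] 0.028863607684965764
(290, 190) [ 12 146 110]
(310, 212) [ 13 145 116]
(255, 180) [30 14 93]
(225, 170) [ 26  21 184]
(297, 200) [ 10 151  59]
(323, 203) [ 16 110 132]
```

```bash
python3 -m jog '[[[0.01,-0.025,0],-0.05,-1],[[0.027,-0.065,0],-0.13,0.55],[[0.045,-0.107,0],-0.21,0.55],[[0.063,-0.150,0],-0.29,0.55],[[0.081,-0.193,0],-0.37,0.55],[[0.1,-0.236,0],-0.45,0.55],[[0.118,-0.28,0],-0.54,0.55],[[0.136,-0.323,0],-0.63,0.55],[[0.155,-0.366,0],-0.72,0.55],[[0.173,-0.41,0],-0.8,0.55],[[0.191,-0.453,0],-0.88,0.55],[[0.209,-0.496,0],-0.97,0.55],[[0.227,-0.539,0],-1.05,0.55],[[0.246,-0.582,0],-1.13,0.55],[[0.264,-0.625,0],-1.21,0.55],[[0.282,-0.668,0],-1.29,0.55],[[0.297,-0.705,0],-1.37,0.55],[[0.308,-0.73,0],-1.408,0.55],[[0.312,-0.739,0],-1.408,0.55],[[0.312,-0.739,0],-1.408,0.55]]'
python3 - <<'E'
from plant import manip
from h import *
s=manip.state();w,x,y,z=s["eef_rot"];print(s["tcp_pos"],s["grip_width"],R.from_quat([x,y,z,w]).as_matrix().round(4))
print(manip.calibration("top")["eye"], ray("top",[(407,130),(405,302)],0.0))
E
```

```text
clock: 2.1
tcp_pos: [0.5228, -0.2046, 0.2047]
eef_rot: [-0.001, 0.778, 0.628, -0.0]
ft_force: [-0.3, 0.9, -0.4]
grip_width: 0.0213
finger_force: 0.0
[ 0.52279888 -0.20462386  0.20473515] 0.021301792004038114 [[ 2.120e-01  9.773e-01 -1.300e-03]
 [ 9.773e-01 -2.120e-01  1.000e-03]
 [ 7.000e-04 -1.400e-03 -1.000e+00]]
[ 0.3200934  -0.09885101  1.00434197] [[ 0.75648685 -0.32738895]
 [ 0.38089793 -0.37045079]]
```

```bash
python3 -m jog '[[[0.001,0,-0.02],0,0.55],[[0.001,0,-0.06],0,0.55],[[0.001,0,-0.1],0,0.55],[[0.0015,0,-0.14],0,0.55],[[0.0015,0,-0.165],0,0.55],[[0.0015,0,-0.178],0,0.55],[[0.0015,0,-0.18],0,0.55],[[0.0015,0,-0.18],0,0.55]]'
python3 - <<'E'
from h import *
for n,b in(("top",(200,110,360,270)),("scene",(200,150,400,290))):
    im=manip.snapshot(n); cv2.imwrite(f"pics/{n}1.png",im)
a=cv2.imread("pics/top1.png")[130:270,220:360];b=cv2.imread("pics/scene1.png")[160:300,200:340]
cv2.imwrite("pics/c1.png",cv2.resize(np.hstack([a,b]),None,fx=2.8,fy=2.8,interpolation=cv2.INTER_CUBIC))
E
```

```text
clock: 2.9
tcp_pos: [0.5251, -0.2037, 0.0264]
eef_rot: [0.001, 0.778, 0.628, 0.0]
ft_force: [0.2, -1.2, 0.7]
grip_width: 0.0211
finger_force: 0.0
```

View pics/c1.png

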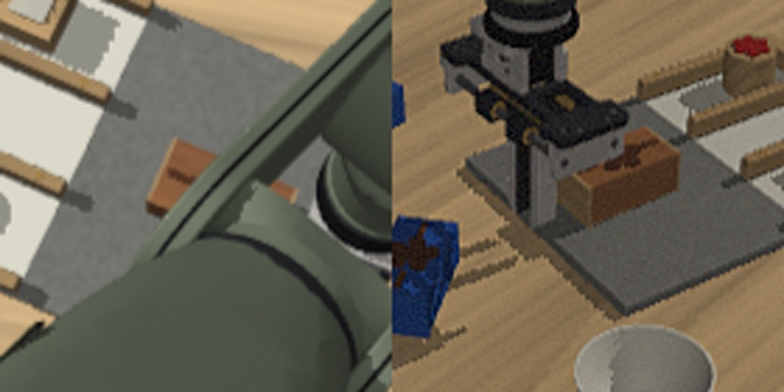

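The fingers stand in front of the dry near end, level and clear. The end edge of the block is right of the fingers at about (560,190) in the scene half. Next I push through contact for about 50 mm, then look.

```bash
python3 -m jog '[[[0.001,0.004,0],0,0.55],[[0.002,0.01,0],0,0.55],[[0.0035,0.016,0],0,0.55],[[0.005,0.022,0],0,0.55],[[0.006,0.027,0],0,0.55],[[0.0065,0.031,0],0,0.55],[[0.0075,0.036,0],-0.003,0.55],[[0.009,0.041,0],-0.006,0.55],[[0.010,0.047,0],-0.009,0.55],[[0.0115,0.053,0],-0.012,0.55],[[0.013,0.059,0],-0.015,0.55],[[0.0145,0.065,0],-0.018,0.55],[[0.016,0.071,0],-0.021,0.55],[[0.0175,0.077,0],-0.024,0.55],[[0.019,0.083,0],-0.027,0.55],[[0.02,0.087,0],-0.029,0.55],[[0.02,0.0875,0],-0.029,0.55],[[0.02,0.0875,0],-0.029,0.55]]'
python3 - <<'E'
from h import *
for n in("top","scene"): cv2.imwrite(f"pics/{n}2.png",manip.snapshot(n))
s=manip.state();print(s["tcp_pos"],s["ft_force"])
a=cv2.imread("pics/top2.png")[110:250,180:320];b=cv2.imread("pics/scene2.png")[160:300,230:370]
cv2.imwrite("pics/c2.png",cv2.resize(np.hstack([a,b]),None,fx=2.8,fy=2.8,interpolation=cv2.INTER_CUBIC))
E
```

```text
clock: 4.8
tcp_pos: [0.5446, -0.1163, 0.0255]
eef_rot: [-0.0, 0.787, 0.617, 0.0]
ft_force: [0.0, -0.3, -1.5]
grip_width: 0.0213
finger_force: 0.0
[ 0.54457793 -0.1166113   0.0254835 ] [ 0.93520381  0.79917025 -0.93460031]
```

View pics/c2.png

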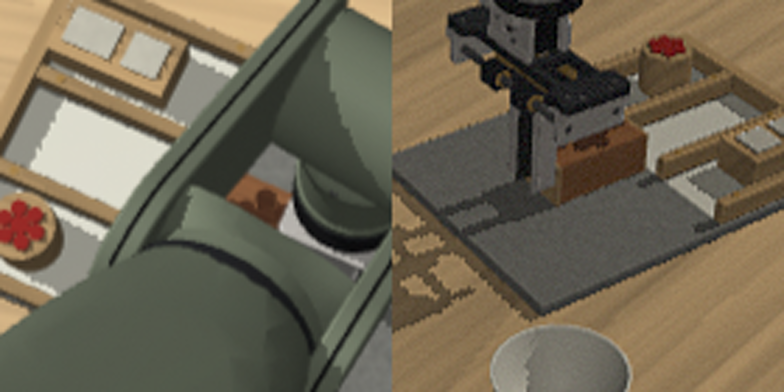

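The block moved squarely with the fingers, and its front is about at the mouth (scene crop (640,165)). The arm hides the top view, so I'll back off and swing right for a clean measurement.

```bash
python3 -m jog '[[[-0.003,-0.01,0],0,0.55],[[-0.006,-0.025,0],0,0.55],[[-0.007,-0.03,0],0,0.55],[[-0.007,-0.03,0.03],0,0.55],[[-0.007,-0.03,0.07],0,0.55],[[-0.007,-0.03,0.11],0,0.55],[[-0.007,-0.03,0.15],0,0.55],[[-0.01,-0.045,0.185],0,0.55],[[-0.012,-0.085,0.19],0,0.55],[[-0.014,-0.13,0.19],0,0.55],[[-0.016,-0.17,0.19],0,0.55],[[-0.018,-0.21,0.19],0,0.55],[[-0.02,-0.24,0.19],0,0.55],[[-0.02,-0.25,0.19],0,0.55],[[-0.02,-0.25,0.19],0,0.55]]'
python3 - <<'E'
from h import *
im=manip.snapshot("top"); cv2.imwrite("pics/top3.png",im)
cv2.imwrite("pics/c3.png",cv2.resize(im[95:275,150:365],None,fx=3.3,fy=3.3,interpolation=cv2.INTER_CUBIC))
E
```

```text
clock: 6.4
tcp_pos: [0.5238, -0.368, 0.215]
eef_rot: [-0.0, 0.788, 0.615, 0.0]
ft_force: [0.5, 1.0, -0.1]
grip_width: 0.0213
finger_force: 0.0
```

View pics/c3.png

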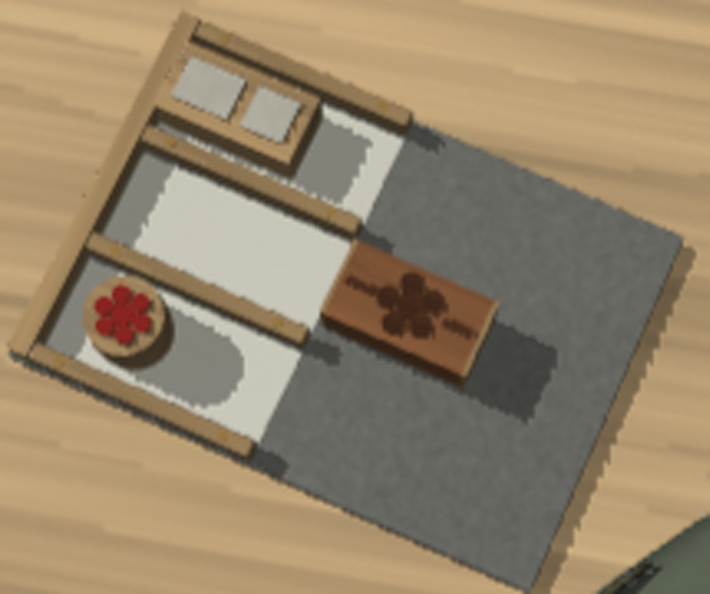

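The view is clear now. The block's top corners are at crop (355,239), (498,300), (466,375) and (323,315), with its front at the lane mouth.

```bash
python3 - <<'E'
from h import *
L=np.array([.59621,.09374]);th=1.3288
c,s=np.cos(th),np.sin(th); r=np.array([[c,-s],[s,c]])
bp=crop2px([(355,239),(498,300),(466,374),(323,315)],150,95)
b,bt,res=fit(np.array([(50,-26),(-50,-26),(-50,26),(50,26)])/1e3,ray("top",bp,.054)); print("block",b,bt,res.round(1).tolist(),"lane",(r.T@(b-L))*1e3,bt-th)
im=cv2.imread("pics/top3.png");hsv=cv2.cvtColor(im,cv2.COLOR_BGR2HSV)
m=cv2.inRange(hsv,(0,118,40),(15,255,255)); k=np.zeros_like(m);k[160:215,245:305]=m[160:215,245:305]
k=cv2.morphologyEx(k,cv2.MORPH_OPEN,np.ones((3,3))); ct=max(cv2.findContours(k,0,1)[0],key=cv2.contourArea)
print(cv2.minAreaRect(ct), cv2.minAreaRect(bp.astype(np.float32)))
g=r.T@(manip.state()["tcp_pos"][:2]-L); print("tcp lane",g*1e3)
e=b-.05*np.array([np.cos(bt),np.sin(bt)]); print("near end",e,"lane",(r.T@(e-L))*1e3, L-.05*r[:,0])
E
```

```text
block [ 0.55841272 -0.06126567] 1.3486561075284587 [[0.5, -0.9], [-0.1, 1.5], [0.5, 1.5], [-0.8, -2.0]] lane [-159.54682163   -0.44983028] 0.019856107528458677
((272.9549560546875, 189.10049438476562), (45.877193450927734, 27.2808837890625), 24.145545959472656) ((273.99163818359375, 187.81039428710938), (47.11122512817383, 24.988239288330078), 23.101802825927734)
tcp lane [-464.03743445  -40.35513571]
near end [ 0.54739683 -0.11003707] lane [-209.53696533   -1.44257042] [0.58422794 0.04519692]
```

```bash
python3 -m jog '[[[0.002,0.02,0],0,0.55],[[0.004,0.06,0],0,0.55],[[0.006,0.1,0],0,0.55],[[0.008,0.14,0],0,0.55],[[0.011,0.18,0],0,0.55],[[0.0125,0.21,-0.005],0,0.55],[[0.013,0.22,-0.03],0,0.55],[[0.013,0.22,-0.07],0,0.55],[[0.013,0.22,-0.11],0,0.55],[[0.013,0.22,-0.15],0,0.55],[[0.013,0.22,-0.18],0,0.55],[[0.013,0.22,-0.19],0,0.55],[[0.013,0.22,-0.19],0,0.55],[[0.0145,0.226,-0.19],0,0.55],[[0.016,0.233,-0.19],0,0.55],[[0.0175,0.24,-0.19],0,0.55],[[0.0185,0.245,-0.19],0,0.55],[[0.0185,0.245,-0.19],0,0.55]]'
python3 - <<'E'
from h import *
L=np.array([.59621,.09374]);th=1.3288;c,s=np.cos(th),np.sin(th); r=np.array([[c,-s],[s,c]])
st=manip.state(); print((r.T@(st["tcp_pos"][:2]-L))*1e3,st["tcp_pos"])
E
```

```text
clock: 8.25
tcp_pos: [0.5435, -0.1209, 0.0261]
eef_rot: [0.0, 0.787, 0.617, 0.0]
ft_force: [0.0, -0.1, -0.3]
grip_width: 0.0213
finger_force: 0.0
[-220.98562411   -0.3013568 ] [ 0.5435453  -0.12087865  0.02606834]
```

```bash
python3 -m jog '[[[0.001,0.004,0],0,0.55],[[0.002,0.01,0],0,0.55],[[0.004,0.018,0],0,0.55],[[0.006,0.026,0],0,0.55],[[0.008,0.034,0],0,0.55],[[0.010,0.042,0],0,0.55],[[0.012,0.05,0],0,0.55],[[0.014,0.058,0],0,0.55],[[0.016,0.066,0],0,0.55],[[0.018,0.074,0],0,0.55],[[0.02,0.082,0],0,0.55],[[0.022,0.09,0],0,0.55],[[0.024,0.098,0],0,0.55],[[0.026,0.106,0],0,0.55],[[0.0275,0.114,0],0,0.55],[[0.0295,0.122,0],0,0.55],[[0.0315,0.13,0],0,0.55],[[0.033,0.137,0],0,0.55],[[0.034,0.141,0],0,0.55],[[0.034,0.141,0],0,0.55]]'
python3 - <<'E'
from h import *
L=np.array([.59621,.09374]);th=1.3288;c,s=np.cos(th),np.sin(th); r=np.array([[c,-s],[s,c]])
st=manip.state(); print((r.T@(st["tcp_pos"][:2]-L))*1e3,st["tcp_pos"])
a=manip.snapshot("scene");cv2.imwrite("pics/scene4.png",a)
cv2.imwrite("pics/c4.png",cv2.resize(a[150:290,260:420],None,fx=4,fy=4,interpolation=cv2.INTER_CUBIC))
E
```

```text
clock: 10.25
tcp_pos: [0.5771, 0.0203, 0.0253]
eef_rot: [-0.0, 0.787, 0.617, 0.0]
ft_force: [-0.3, 0.2, 0.3]
grip_width: 0.0212
finger_force: 0.0
[-75.85447395   1.00859876] [0.57705293 0.02033751 0.02527894]
```

View pics/c4.png

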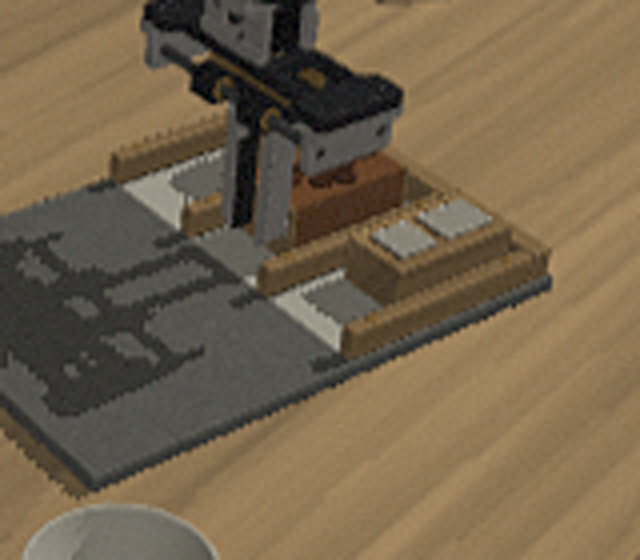

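The block is in the lane, square, about 19 mm short of the stop, with the gripper above everything. I'll push the remaining distance slowly.

```bash
python3 -m jog '[[[0.001,0.003,0],0,0.55],[[0.0015,0.006,0],0,0.55],[[0.002,0.009,0],0,0.55],[[0.003,0.011,0],0,0.55],[[0.0035,0.013,0],0,0.55],[[0.004,0.0145,0],0,0.55],[[0.004,0.016,0],0,0.55],[[0.0045,0.0165,0],0,0.55],[[0.0045,0.0165,0],0,0.55]]'
python3 -m jog '[[[0,-0.003,0],0,0.55],[[-0.002,-0.01,0],0,0.55],[[-0.005,-0.022,0],0,0.55],[[-0.007,-0.03,0.01],0,0.55],[[-0.007,-0.03,0.05],0,0.55],[[-0.007,-0.03,0.1],0,0.55],[[-0.007,-0.03,0.14],0,0.55],[[-0.01,-0.05,0.18],0,0.55],[[-0.015,-0.09,0.19],0,0.55],[[-0.02,-0.135,0.19],0,0.55],[[-0.025,-0.18,0.19],0,0.55],[[-0.03,-0.225,0.19],0,0.55],[[-0.03,-0.265,0.19],0,0.55],[[-0.03,-0.3,0.19],0,0.55],[[-0.03,-0.33,0.19],0,0.55],[[-0.03,-0.33,0.19],0,0.55]]'
python3 - <<'E'
from h import *
im=manip.snapshot("top"); cv2.imwrite("pics/top5.png",im)
cv2.imwrite("pics/c5.png",cv2.resize(im[95:215,150:270],None,fx=5,fy=5,interpolation=cv2.INTER_CUBIC))
E
```

```text
clock: 11.2
tcp_pos: [0.5816, 0.036, 0.0255]
eef_rot: [-0.0, 0.787, 0.617, 0.0]
ft_force: [-0.4, 0.6, -0.5]
grip_width: 0.0209
finger_force: 0.2
clock: 12.8
tcp_pos: [0.5504, -0.2989, 0.2161]
eef_rot: [0.001, 0.789, 0.614, -0.0]
ft_force: [-0.5, -0.2, 0.3]
grip_width: 0.0212
finger_force: 0.0
```

View pics/c5.png

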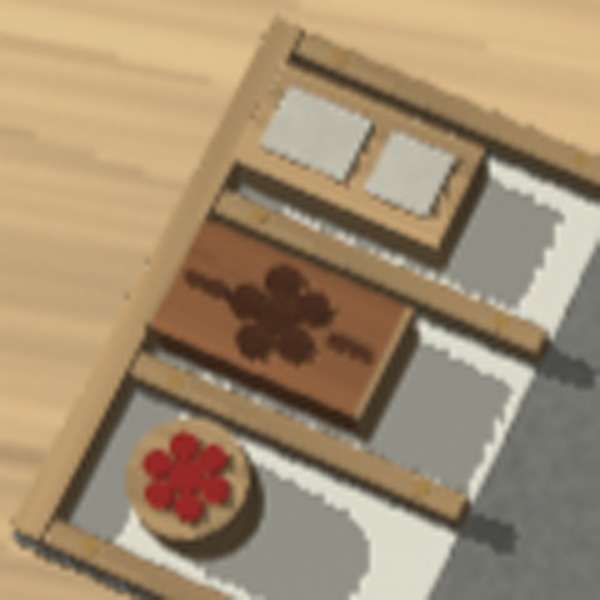

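The block is next to the stop, between the rails. Its near top corners are at crop (413,305) and (356,418), and its far ones at (206,221) and (148,329).

```bash
python3 - <<'E'
from h import *
t=np.array([.59621,.09374]);th=1.3288;c,s=np.cos(th),np.sin(th); r=np.array([[c,-s],[s,c]])
P=lambda p,z:((ray("top",crop2px(p,150,95,5),z)-t)@r*1e3).round(1).tolist()
print("near/far corners",P([(413,305),(356,418),(148,329),(206,221)],.054))
b,bt,res=fit(np.array([(-50,-26),(-50,26),(50,26),(50,-26)])/1e3,ray("top",crop2px([(413,305),(356,418),(148,329),(206,221)],150,95,5),.054))
print((r.T@(b-t))*1e3,bt-th)
# stop outer top edge (x=+65) from (277,18),(15,527); stop inner top edge (x=+50) at (300,35),(243,165),(48,535); rail mouth tips (x=-105): inner (y=-34) (537,360), inner(y=+34) (467,500)
print("stop outer",P([(277,18),(15,527)],.034),"stop inner",P([(298,40),(60,523)],.034),"rail tips",P([(537,358),(468,502)],.034))
E
```

```text
near/far corners [[-51.9, -27.2], [-51.3, 26.6], [44.1, 27.7], [43.1, -24.7]]
[-4.00595504  0.61822955] 0.011369489782195874
stop outer [[62.5, -126.5], [62.2, 123.7]] stop inner [[49.6, -121.0], [45.9, 114.4]] rail tips [[-105.5, -32.9], [-105.4, 36.0]]
```

My lane frame puts the block at x ≈ -4 mm, but the stop's own edges suggest about -2 mm. That leaves little margin, so I'll go back and nudge it home, watching the force.

```bash
python3 -m jog '[[[0,0.03,0],0,0.55],[[0.002,0.07,0],0,0.55],[[0.005,0.115,0],0,0.55],[[0.01,0.16,0],0,0.55],[[0.014,0.205,0],0,0.55],[[0.018,0.25,0],0,0.55],[[0.021,0.285,0],0,0.55],[[0.023,0.3,-0.01],0,0.55],[[0.023,0.3,-0.04],0,0.55],[[0.023,0.3,-0.08],0,0.55],[[0.023,0.3,-0.12],0,0.55],[[0.023,0.3,-0.16],0,0.55],[[0.023,0.3,-0.185],0,0.55],[[0.023,0.3,-0.19],0,0.55],[[0.0245,0.307,-0.19],0,0.55],[[0.0265,0.315,-0.19],0,0.55],[[0.028,0.322,-0.19],0,0.55],[[0.029,0.327,-0.19],0,0.55],[[0.03,0.33,-0.19],0,0.55],[[0.03,0.33,-0.19],0,0.55]]'
python3 -m jog '[[[0.0001,0.0005,0],0,0.55],[[0.0002,0.001,0],0,0.55],[[0.0002,0.001,0],0,0.55]]'
python3 -m jog '[[[0.0001,0.0005,0],0,0.55],[[0.0002,0.001,0],0,0.55],[[0.0002,0.001,0],0,0.55]]'
```

```text
clock: 14.85
tcp_pos: [0.5821, 0.0364, 0.0261]
eef_rot: [0.0, 0.787, 0.617, 0.0]
ft_force: [-0.4, -0.3, 0.4]
grip_width: 0.0214
finger_force: 0.0
clock: 15.15
tcp_pos: [0.5816, 0.0368, 0.0253]
eef_rot: [-0.0, 0.787, 0.616, -0.0]
ft_force: [-0.3, -0.3, -0.1]
grip_width: 0.0211
finger_force: 0.0
clock: 15.45
tcp_pos: [0.5818, 0.0377, 0.0253]
eef_rot: [0.0, 0.787, 0.617, -0.0]
ft_force: [-0.3, -0.4, 0.1]
grip_width: 0.0211
finger_force: 0.5
```

```bash
python3 -m jog '[[[0.0001,0.0005,0],0,0.55],[[0.0002,0.001,0],0,0.55],[[0.0002,0.001,0],0,0.55]]'
python3 -m jog '[[[0.0001,0.0005,0],0,0.55],[[0.0001,0.0005,0],0,0.55]]'
```

```text
clock: 15.75
tcp_pos: [0.582, 0.0386, 0.0253]
eef_rot: [0.0, 0.787, 0.617, -0.0]
ft_force: [-0.3, -2.1, -0.8]
grip_width: 0.0211
finger_force: 1.0
clock: 15.95
tcp_pos: [0.5819, 0.0386, 0.0253]
eef_rot: [0.0, 0.787, 0.617, -0.001]
ft_force: [-2.4, -4.9, -0.5]
grip_width: 0.021
finger_force: 2.3
```

The force is rising along the lane (about 5 N) and the tool no longer advances, so the block is home. I'll retreat and check.

```bash
python3 -m jog '[[[0,-0.001,0],0,0.55],[[-0.0005,-0.003,0],0,0.55],[[-0.002,-0.01,0],0,0.55],[[-0.005,-0.022,0],0,0.55],[[-0.007,-0.03,0.01],0,0.55],[[-0.007,-0.03,0.05],0,0.55],[[-0.007,-0.03,0.1],0,0.55],[[-0.007,-0.03,0.14],0,0.55],[[-0.01,-0.05,0.18],0,0.55],[[-0.015,-0.09,0.19],0,0.55],[[-0.02,-0.135,0.19],0,0.55],[[-0.025,-0.18,0.19],0,0.55],[[-0.03,-0.225,0.19],0,0.55],[[-0.03,-0.265,0.19],0,0.55],[[-0.03,-0.3,0.19],0,0.55],[[-0.03,-0.33,0.19],0,0.55],[[-0.03,-0.33,0.19],0,0.55],[[-0.03,-0.33,0.19],0,0.55]]'
python3 - <<'E'
from h import *
im=manip.snapshot("top")
cv2.imwrite("pics/c6.png",cv2.resize(im[95:215,150:270],None,fx=5,fy=5,interpolation=cv2.INTER_CUBIC))
E
```

```text
clock: 17.75
tcp_pos: [0.5517, -0.2913, 0.2158]
eef_rot: [-0.0, 0.788, 0.616, 0.0]
ft_force: [0.7, 0.6, -0.1]
grip_width: 0.0211
finger_force: 0.0
```

View pics/c6.png

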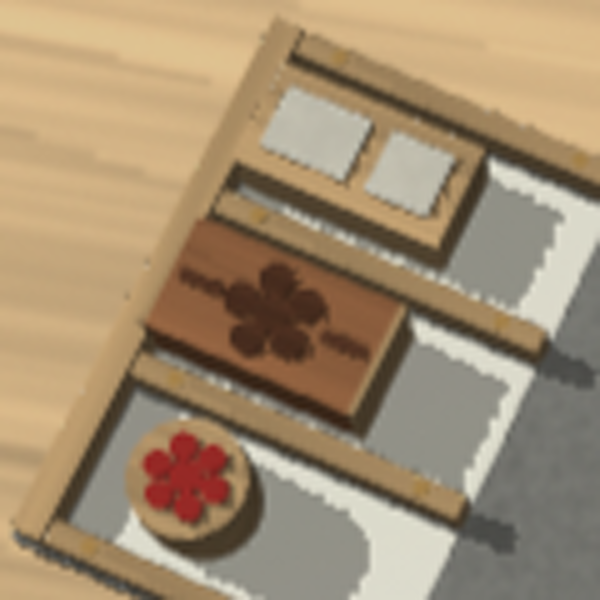

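The block is home against the stop and centred between the rails (near corners about (408,303) and (350,415)). The neighbours haven't moved and the robot is clear, so I'm handing in.

```bash
python3 -c "from plant import manip;print(manip.close_job())"
```

```text
the job is handed in; nothing more can be done
None
```

I pushed the wet block by its dry near end into the free middle lane until it pressed against the stop, and handed the job in at about 18 s. In the last picture it lies between the rails, clear of both, with the other two blocks unmoved; the hand-in gave no verdict.

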